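# Square a brass clock base in the engraving fixture

## Robot

A 6-joint arm with a two-finger parallel gripper is mounted at the origin on the work surface. World frame = base frame: x ahead of the robot, y to its left, z up, the work surface at z = 0. Lengths are in m, angles in rad, forces in N, time in s.
With the tool pointing down it reaches from about 0.4 to 0.825 m from the base axis. Payload 7 kg.
Tool frame: the origin (TCP) lies at the very end of the fingers, on their centre line; the grasp point (between the pads) lies 19 mm behind it (arm.grip_point_offset is the distance from the TCP to the grasp point, in m); z points along the fingers, y is the line along which they close (so a half turn about z gives the same grasp; the last joint's range is limited). The gripper opens to 88 mm and grips with 3 to 60 N. Pads are 19 mm wide; open, the fingers measure 130 mm over their backs; the gripper's body (78 mm by 193 mm) begins 47 mm behind the grasp point.
Start: joints at [1.542, 0.359, 0.012, 0, -1.224, -0.288], TCP at [0.21, 0.641, 0.227] pointing down, gripper open.
Joint ranges: [-3.07, 3.07], [-1.43, 2.12], [-1.02, 1.25], [-3.03, 1.67], [-3.05, -0], [-3.03, 3.03]. Speed limits (rad/s): [2.39, 2.39, 3.01, 3.14, 3.14, 3.14].

## Interface

Orientations are given as [roll, pitch, yaw] about the fixed x, y, z axes, in that order (R = Rz(yaw) Ry(pitch) Rx(roll)).
In Python, from station import arm, cams gives the robot as it stands.
- The arm moves only by the shell command python3 -m handwheel 'ROWS' [FORCE]. ROWS is JSON, a list that holds one entry, the list of rows, each a list of 7 numbers: the shift along the tool's x, y, z normalised to -1 to 1, where 1 is 0.08 m, then the turn, a rotation vector about the tool's x, y, z normalised to -1 to 1, where 1 is 0.5 rad, then the closure in counts, from 0 (fully open) to 255 (shut). In form: [[[x, y, z, wx, wy, wz, hand], ...]]. A call has 1 to 5 rows; each row is the pose to reach, as a shift and turn from the pose commanded when the call began, along the tool's axes at that moment; what a row does not reach only later rows make up. A row lasts 1/8 s, in which the tool goes at most 62.5 mm and 10.7 degrees, less where a joint would pass 70% of its speed; a pose out of reach is approached as far as the arm can. A call with a number of a shift or a turn outside -1 to 1 is refused whole. A call with a gripper value outside its range is refused whole. The fingers move at their own pace and stop on an object; FORCE is the grip in N (left out, the last holds). Time passes only in rows, so rows that repeat a pose let the fingers close. It gives the time, the measured TCP pose, the force, the opening and the grip force at its end, in the units of the state.
- arm.get_state(): the state, without advancing time (a new reading comes with each control period).
- cams.grab_frame(name): name is "side" or "top" or "wrist"; returns the picture (400x640x3 uint8, blue, green, red); there is no depth.
- cams.camera_info(name): a dict with "camera_matrix" (3x3 intrinsics, pixels), "R" (3x3) and "t" (3): a world point X has camera coordinates R X + t; the wrist camera has in their place "hand_eye" (4x4, takes a point from camera to tool coordinates, whose origin is the TCP and whose axes are the flange's). Camera axes: x right, y down, z forward; pixel columns grow to the right and rows downward; lengths in m; the calibration is good to about 2 mm. A picture is of the moment at which its call begins: read the wrist's pose just before it. camera_info takes no time and is no camera call.
- arm.job_done(): hands the job in; it is judged then, once.
The state is a dict: "t": time; "q": joint angles; "qd": joint speeds; "joint_efforts": joint torques, N m; "eef_pos": TCP position; "ee_rot": TCP orientation; "force": force on the tool from outside, world axes, zero at the start; "moment": the same for the moment, N m; "width": finger opening in m; "gripper_force": force on a finger pad.
Only numpy, scipy, OpenCV 4.12 (cv2) and the standard library are available. Lean on these libraries where they do the work, as an engineer would, in place of code of your own. Each camera call takes 0.05 s, during which the arm holds its last target. There are 200 camera calls.

## Task

Push the brass blank across the bed of the engraving fixture until its long edge sits flush against the long fence and its end is hard up against the end stop. With the blank home, swing the keeper arm over it as far as it goes, and let go. Leave the other things on the bench where they are.

Things in the scene. Friction and masses are not known exactly. Their poses are not given: they have to be found in the camera images.
- blank_center (a point): centre (half-way up) of the loose brass blank, a flat solid rectangular block 56 x 90 x 12 mm, about 0.5 kg, lying flat on the fixture bed. Its own x is along the 56 mm side, y along the 90 mm side, z up. At the start it lies askew by up to half a radian, its centre 25 to 65 mm short of home towards each stop.
- fixture: heavy fixed dark steel bed 210 (x) x 230 (y) x 15 mm on the bench; origin: centre of its underside. Two bright steel bars, 10 mm wide, stand 10 mm above the bed: the long fence along y (-100 to +45 mm), its working face at x = +45; the end stop along x (-20 to +40 mm), its working face at y = +55. The blank goes home to +x against the fence and +y against the end stop. The -x side roughly faces the robot.
- nest (a point): point on the fixture where the blank's centre lies when the blank touches both the fence and the end stop with its 90 mm edge along the fence: x = +17, y = +10, z = +21 mm in the fixture's frame; axes as the fixture's.
- keeper_pin (a point): on the vertical axis about which the keeper arm swings, just beyond the fence: x = +78, y = 0, z = +33 mm in the fixture's frame (half-way up the arm).
- keeper_peg (a point): middle of the upright black peg on the keeper arm, 70 mm from the keeper pin, 54 mm above the bench. The peg is round, 14 mm across, from 37 mm (the arm's top) to 71 mm above the bench. The arm is a flat aluminium bar 16 mm wide, 8 mm thick, reaching 80 mm from the pin; its underside is 29 mm above the bench, so it passes 2 mm above the blank.
- keeper (a joint): angle of the keeper arm (rad). 0: closed, as far as it goes, pointing to the fixture's -x across the fence and over the nest; 1.57: pointing to the fixture's -y, off the blank; 2.1 is the other limit. It grows counter-clockwise seen from above; starts between 1.3 and 1.95. Light friction (0.04 N m) keeps it where it is left; no spring.
- loupe: bystander: black eye loupe, 38 mm across, 32 mm high; origin under its centre
- case_ring: bystander: aluminium watch case ring, 52 mm across, 18 mm high; origin under its centre
- parts_jar: bystander: small glass jar with a metal cap, 44 mm across, 50 mm high; origin under its centre
- driver: bystander: screwdriver 130 mm long lying along its own x; origin under its middle
Things that resemble listed ones, but are neither listed nor needed, are in the scene too. Of the things shaped like the part that bears blank_center, the brass one is meant.

How it is judged:
By the outcome, as a careful person would: the job done as asked, in the order asked, and still so for the second after the job is handed in, with the robot touching nothing.
It also fails if it takes over 70 s, if anything falls off the work surface, if the arm or the gripper's body presses on something with over 40 N, if the wrist force passes 120 N, or if a joint passes its speed limit or range.

## Working session

There is one attempt and no reset: what is moved stays moved. The work goes in short steps, Python scripts to look and compute and a shell command to move; the robot and the scene stay as the last step left them, time stands still between calls to the robot, and variables do not carry over. Pictures are saved under pics/ and viewed, at most 10 in all, crops included, and the job is handed in when it is done.

```bash
mkdir -p pics; ls; python3 - <<'E'
from station import arm,cams
import cv2
s=arm.get_state(); print(s)
for n in ("top","side"):
    cv2.imwrite(f"pics/{n}0.png",cams.grab_frame(n)); i=cams.camera_info(n); print(n,i)
print(cams.camera_info("wrist"))
E
```

```text
pics
{'t': 0.0, 'q': array([ 1.54209831e+00,  3.59394102e-01,  1.10633069e-02, -3.85085408e-04,
       -1.22409201e+00, -2.88102968e-01]), 'qd': array([-0.00144374, -0.00115376,  0.00146309, -0.0018307 , -0.00120821,
        0.00225591]), 'joint_efforts': array([ 7.31876244e-04, -5.82722676e+01,  2.93048984e+01,  6.99690118e+00,
        7.00510878e-03, -1.74358020e-04]), 'eef_pos': array([0.21014075, 0.64093897, 0.22561366]), 'ee_rot': array([ 3.13993034e+00, -1.15103565e-04, -3.16932039e-01]), 'force': array([-0.7525318 , -0.02848713, -0.57428859]), 'moment': array([0.06530685, 0.03870494, 0.02236823]), 'gripper_force': 0.0, 'width': 0.08759960404115823}
top {'camera_matrix': array([[513.70192308,   0.        , 319.64722086],
       [  0.        , 513.70192308, 201.16686071],
       [  0.        ,   0.        ,   1.        ]]), 'R': array([[ 0.02100067, -0.99966709, -0.01498922],
       [-0.99558279, -0.01953791, -0.0918323 ],
       [ 0.09150887,  0.01685155, -0.99566167]]), 't': array([-0.00602586,  0.49465652,  1.27462281])}
side {'camera_matrix': array([[516.50288261,   0.        , 315.48066861],
       [  0.        , 516.50288261, 193.77850903],
       [  0.        ,   0.        ,   1.        ]]), 'R': array([[-0.99231218, -0.12340456,  0.00937285],
       [-0.08111523,  0.59131795, -0.80234868],
       [ 0.09347115, -0.79694065, -0.59678199]]), 't': array([0.4705464 , 0.10116535, 1.4092565 ])}
{'camera_matrix': array([[281.44799819,   0.        , 321.51561929],
       [  0.        , 281.44799819, 197.67734571],
       [  0.        ,   0.        ,   1.        ]]), 'hand_eye': array([[ 1.08277124e-04, -9.67140490e-01, -2.54242522e-01,
         6.78603206e-02],
       [ 9.99999994e-01,  1.02432095e-04,  3.62287795e-05,
         1.91319164e-04],
       [-8.99572542e-06, -2.54242524e-01,  9.67140496e-01,
        -1.58189378e-01],
       [ 0.00000000e+00,  0.00000000e+00,  0.00000000e+00,
         1.00000000e+00]])}
```

View pics/top0.png

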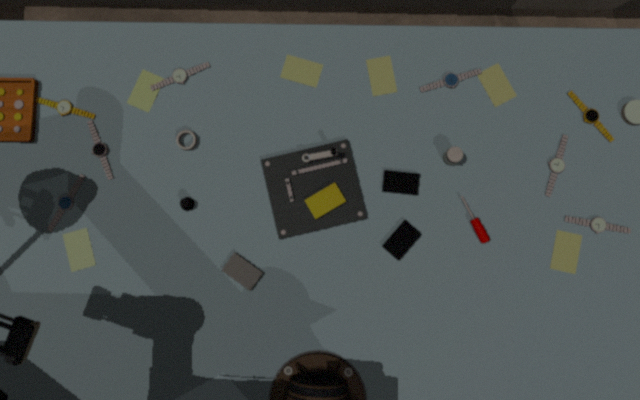

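View pics/side0.png

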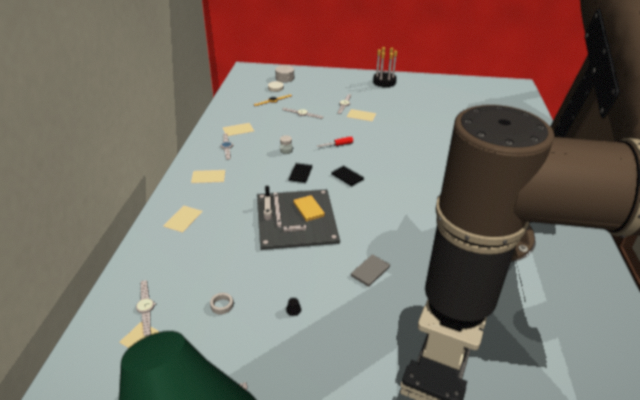

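The top view shows the fixture at about (315,190), the brass blank at (325,201), the fence at (320,167), the end stop at (290,189), and the keeper pin at (306,157) with its arm pointing right to the peg near (337,152). The side view confirms this. Next I'll measure them.

```bash
cat > h.py <<'E'
import numpy as np,cv2
from station import arm,cams
from scipy.spatial.transform import Rotation as Ro
def cam(n):
    i=cams.camera_info(n);K=i["camera_matrix"]
    if n=="wrist":
        s=arm.get_state();T=np.eye(4);T[:3,:3]=Ro.from_euler('xyz',s["ee_rot"]).as_matrix();T[:3,3]=s["eef_pos"]
        M=T@i["hand_eye"];return K,M[:3,:3].T,-M[:3,:3].T@M[:3,3]
    return K,i["R"],i["t"]
def ray(c,uv,z):
    K,R,t=c;uv=np.atleast_2d(np.asarray(uv,float))
    d=(np.c_[uv,np.ones(len(uv))]@np.linalg.inv(K).T)@R; o=-R.T@t
    return (o+d*((z-o[2])/d[:,2])[:,None])[:,:2]
def rect(c,m,z):
    cs=max(cv2.findContours(m.astype(np.uint8),cv2.RETR_EXTERNAL,cv2.CHAIN_APPROX_NONE)[0],key=cv2.contourArea)
    P=ray(c,cs.reshape(-1,2),z)
    (x,y),(w,h),a=cv2.minAreaRect((P*1000).astype(np.float32)); return (round(x/1000,4),round(y/1000,4)),(w,h),a
def brass(im):
    h=cv2.cvtColor(im,cv2.COLOR_BGR2HSV);return (h[...,0]>17)&(h[...,0]<32)&(h[...,1]>150)&(h[...,2]>60)
E
python3 - <<'E'
from h import *
c=cam("top");im=cv2.imread("pics/top0.png")
r=np.zeros(im.shape[:2],bool);r[130:245,250:375]=1
print("blank",rect(c,brass(im)&r,.027))
h=cv2.cvtColor(im,cv2.COLOR_BGR2HSV);print(im[190,250],im[220,300],im[167,320],im[157,306])
m=(h[...,2]<95)&r; m=cv2.morphologyEx(m.astype(np.uint8),cv2.MORPH_OPEN,np.ones((5,5)))
f=rect(c,m,.015);print("fix",f)
print("pts pin,peg",ray(c,[[306,157]],.037),ray(c,[[336,152]],.06),"stop",ray(c,[[290,189]],.025),"fence",ray(c,[[320,167]],.025))
cv2.imwrite("pics/crop.png",cv2.resize(im[130:250,250:380],None,fx=5,fy=5,interpolation=2))
E
```

```text
blank ((0.4969, -0.009), (57.58036804199219, 90.89978790283203), 31.454486846923828)
[101 100  89] [34 37 38] [85 90 95] [40 44 42]
fix ((0.5379, 0.0224), (239.33175659179688, 240.3520050048828), 14.608600616455078)
pts pin,peg [[0.60437251 0.04049611]] [[ 0.61413381 -0.03448358]] stop [[0.52388635 0.07959765]] fence [[0.5814989  0.00491807]]
```

View pics/crop.png

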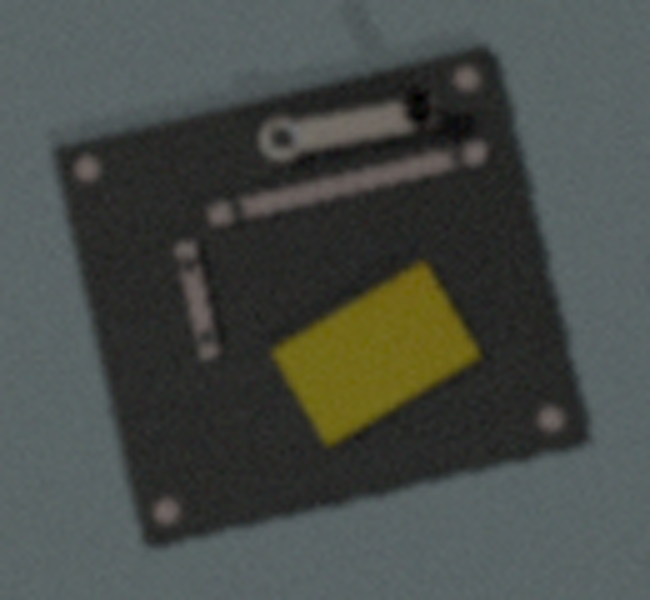

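The crop shows bed corners at crop pixels (55,148), (490,48), (588,440) and (150,545). Scaling by 1/5 and adding (250,130) gives full-image pixels. The pin is at (282,138), the peg at (418,103), the fence from (220,213) to (475,152), and the end stop from (185,245) to (207,350). I'll compute poses from these and start moving.

```bash
python3 - <<'E'
from h import *
c=cam("top");f=lambda p:np.array(p)/5.+[250,130]
k=ray(c,f([[55,148],[490,48],[588,440],[150,545]]),.015)
A=np.array([[105,115],[105,-115],[-105,-115],[-105,115]])/1000
def fit(A,k):
    a=A-A.mean(0);b=k-k.mean(0);th=np.arctan2((a[:,0]*b[:,1]-a[:,1]*b[:,0]).sum(),(a*b).sum());R=np.array([[np.cos(th),-np.sin(th)],[np.sin(th),np.cos(th)]]);o=k.mean(0)-R@A.mean(0);return th,R,o,(k-o)@R-A
th,R,o,e=fit(A,k);print(th,o,e*1e3)
F=lambda p:(p-o)@R*1000
print("pin",F(ray(c,f([[282,138]]),.037)),"peg",F(ray(c,f([[418,103]]),.071)))
print("fence",F(ray(c,f([[220,213],[475,152]]),.025)),"stop",F(ray(c,f([[185,245],[207,350]]),.025)))
print("blank corners",F(ray(c,f([[272,353],[425,262],[482,355],[328,447]]),.027)))
print("blank",F(np.array([.4969,-.009])))
E
python3 -m handwheel '[[[1,1,0,0,0,0,168],[1,1,0,0,0,0,168]]]'
python3 -m handwheel '[[[1,1,0,0,0,0,168],[1,1,0,0,0,0,168]]]'
python3 -m handwheel '[[[1,1,0,0,0,0,168],[1,1,0,0,0,0,168]]]'
python3 -m handwheel '[[[1,1,0,0,0,0,168],[1,1,0,0,0,0,168]]]'
```

```text
0.2554488912986574 [0.52685005 0.01893827] [[ 0.06661528  0.0134383 ]
 [-1.82532975  1.00976918]
 [ 0.89109683  0.63255974]
 [ 0.86761764 -1.65576722]]
pin [[78.72881471  0.64200398]] peg [[ 73.73288787 -68.17356889]]
fence [[ 50.84791517  40.06048259]
 [ 50.90627195 -92.98422253]] stop [[ 39.07261577  61.04486465]
 [-15.5767883   62.34760039]]
blank corners [[-24.92953764  30.73621599]
 [  1.9222307  -55.01339512]
 [-50.61064384 -71.80341207]
 [-77.61156885  14.27632994]]
blank [-36.03760382 -19.46389734]
t: 0.35
eef_pos: [0.2617, 0.5387, 0.2257]
ee_rot: [3.14, -0.0, -0.316]
force: [0.3, 0.2, 0.4]
width: 0.0732
gripper_force: 0.0
t: 0.6
eef_pos: [0.313, 0.4372, 0.2264]
ee_rot: [3.141, 0.0, -0.317]
force: [0.7, 1.0, 1.1]
width: 0.0534
gripper_force: 0.0
t: 0.85
eef_pos: [0.364, 0.3364, 0.2265]
ee_rot: [3.141, 0.0, -0.317]
force: [-0.2, 0.6, 0.7]
width: 0.0335
gripper_force: 0.0
t: 1.1
eef_pos: [0.415, 0.2355, 0.2266]
ee_rot: [-3.142, 0.0, -0.317]
force: [0.8, 0.6, 0.6]
width: 0.0299
gripper_force: 0.0
```

```bash

python3 -m handwheel '[[[0.39,1,0,0,0,0,168],[0.39,1,0,0,0,0,168]]]'
python3 -m handwheel '[[[0.39,1,0,0,0,0,168],[0.39,1,0,0,0,0,168]]]'
python3 -m handwheel '[[[0.39,1,0,0,0,-1,168],[0.39,1,0,0,0,-1,168],[0.39,1,0,0,0,-1,168]]]'
python3 -m handwheel '[[[0,0,0.8,0,0,-0.144,168],[0,0,0.8,0,0,-0.144,168],[0,0,0.8,0,0,-0.144,168]]]'
python3 - <<'E'
from h import *
c=cam("wrist");s=arm.get_state();im=cams.grab_frame("wrist");cv2.imwrite("pics/w0.png",im)
o=np.array([.52685,.01894]);th=.2554;R=np.array([[np.cos(th),-np.sin(th)],[np.sin(th),np.cos(th)]])
print(s["eef_pos"],s["ee_rot"],(s["eef_pos"][:2]-o)@R*1e3); r=rect(c,brass(im),.027);print(r,(np.array(r[0])-o)@R*1e3)
E
```

```text
t: 1.35
eef_pos: [0.4189, 0.149, 0.2263]
ee_rot: [3.141, 0.001, -0.319]
force: [0.7, 1.1, 0.1]
width: 0.0301
gripper_force: 0.0
t: 1.6
eef_pos: [0.4234, 0.0637, 0.2264]
ee_rot: [3.141, 0.0, -0.318]
force: [-0.2, 0.6, -0.4]
width: 0.0296
gripper_force: 0.0
t: 1.98
eef_pos: [0.4283, -0.0215, 0.2263]
ee_rot: [3.142, 0.001, 0.186]
force: [0.3, -0.7, 0.2]
width: 0.0298
gripper_force: 0.0
t: 2.35
eef_pos: [0.4296, -0.0195, 0.1638]
ee_rot: [3.141, -0.0, 0.254]
force: [1.0, 0.7, 0.7]
width: 0.0296
gripper_force: 0.0
[ 0.42959897 -0.01954192  0.16384618] [ 3.14081312e+00 -3.58373146e-04  2.54311551e-01] [-103.81821147  -12.66489008]
((0.3445, -0.2338), (2.895803689956665, 5.101363182067871), 68.29263305664062) [-240.28531544 -198.47417284]
```

View pics/w0.png

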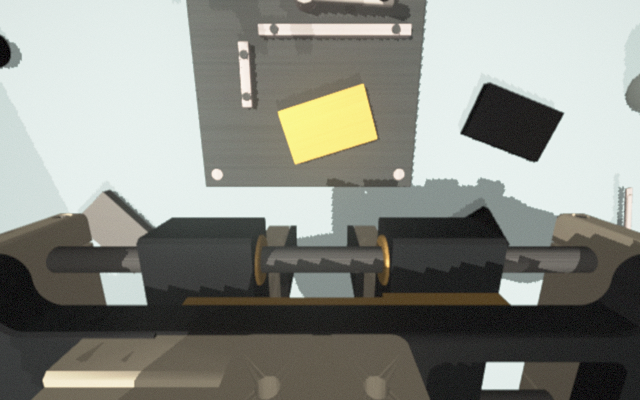

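The wrist view shows the blank at about (329,124), with its lower-left corners near (297,164) and (278,112), the fence face at about row 37 and the end stop at about column 250. This agrees with the top view. Now I'll lower the tool and push gently towards the fence.

```bash

python3 -m handwheel '[[[0,0,1,0,0,0,168],[0,0,1,0,0,0,168]]]'
python3 -m handwheel '[[[0,0,0.4,0,0,0,168],[0,0,0.7,0,0,0,168],[0,0,0.81,0,0,0,168],[0,0,0.81,0,0,0,168]]]'
python3 -m handwheel '[[[0.1,0,0,0,0,0,168],[0.2,0,0,0,0,0,168],[0.3,0,0,0,0,0,168],[0.4,0,0,0,0,0,168],[0.5,0,0,0,0,0,168]]]'
python3 - <<'E'
from h import *
c=cam("wrist");s=arm.get_state();im=cams.grab_frame("top")
o=np.array([.52685,.01894]);th=.2554;R=np.array([[np.cos(th),-np.sin(th)],[np.sin(th),np.cos(th)]])
print(s["eef_pos"],(s["eef_pos"][:2]-o)@R*1e3)
im=cams.grab_frame("wrist");cv2.imwrite("pics/w1.png",im)
E
```

```text
t: 2.65
eef_pos: [0.4285, -0.0195, 0.0819]
ee_rot: [-3.141, 0.001, 0.254]
force: [0.7, -0.1, 0.5]
width: 0.0298
gripper_force: 0.0
t: 3.15
eef_pos: [0.4298, -0.0192, 0.0185]
ee_rot: [3.141, -0.001, 0.255]
force: [0.8, -0.4, -0.2]
width: 0.0296
gripper_force: 0.0
t: 3.78
eef_pos: [0.4679, -0.0094, 0.0177]
ee_rot: [-3.142, 0.0, 0.255]
force: [-2.6, 0.8, 0.0]
width: 0.0299
gripper_force: 0.9
[ 0.46794536 -0.00938747  0.01769048] [-64.15034737 -12.52736686]
```

View pics/w1.png

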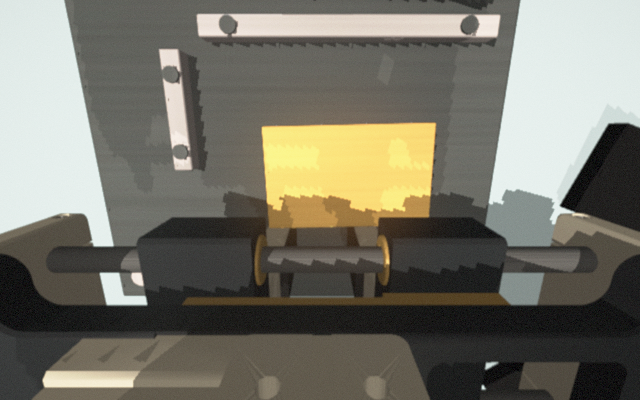

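The blank is now square against both fingers, with its front edge running (263,127) to (435,123) and the fence at about row 37. I'll continue to the fence.

```bash

python3 -m handwheel '[[[0.1,0,0,0,0,0,168],[0.2,0,0,0,0,0,168],[0.3,0,0,0,0,0,168],[0.4,0,0,0,0,0,168],[0.45,0,0,0,0,0,168]]]'
python3 -m handwheel '[[[0.02,0,0,0,0,0,168],[0.04,0,0,0,0,0,168],[0.06,0,0,0,0,0,168],[0.06,0,0,0,0,0,168]]]'
python3 -c "
from h import *
s=arm.get_state();o=np.array([.52685,.01894]);th=.2554;R=np.array([[np.cos(th),-np.sin(th)],[np.sin(th),np.cos(th)]])
print(s['eef_pos'],(s['eef_pos'][:2]-o)@R*1e3)"
```

```text
t: 4.5
eef_pos: [0.5029, -0.0003, 0.0177]
ee_rot: [3.142, 0.0, 0.255]
force: [-4.1, -0.7, 1.5]
width: 0.03
gripper_force: 1.5
t: 5.0
eef_pos: [0.5073, 0.0009, 0.0178]
ee_rot: [-3.142, -0.001, 0.255]
force: [-0.2, -0.4, -0.4]
width: 0.03
gripper_force: 0.6
[0.50734104 0.00089647 0.01782645] [-23.43451202 -12.52964211]
```

```bash

python3 -m handwheel '[[[0.015,0,0,0,0,0,168],[0.03,0,0,0,0,0,168]]]'
python3 -m handwheel '[[[0.015,0,0,0,0,0,168],[0.015,0,0,0,0,0,168]]]'
python3 -m handwheel '[[[0.01,0,0,0,0,0,168],[0.01,0,0,0,0,0,168]]]'
```

```text
t: 5.25
eef_pos: [0.5092, 0.0013, 0.0178]
ee_rot: [3.142, 0.0, 0.255]
force: [-2.2, 0.2, 0.4]
width: 0.03
gripper_force: 1.4
t: 5.5
eef_pos: [0.5097, 0.0014, 0.0177]
ee_rot: [3.142, 0.002, 0.255]
force: [-4.8, -0.9, 2.8]
width: 0.0298
gripper_force: 2.6
t: 5.75
eef_pos: [0.5097, 0.0014, 0.0176]
ee_rot: [3.142, 0.003, 0.255]
force: [-7.3, 0.5, 4.8]
width: 0.0297
gripper_force: 3.6
```

Contact with the fence is firm. I'll press once more, retract, rise and move around to the blank's -y end.

```bash

python3 -m handwheel '[[[0.02,0,0,0,0,0,168],[0.02,0,0,0,0,0,168]]]'
python3 -m handwheel '[[[-0.15,0,0,0,0,0,168],[-0.15,0,-0.7,0,0,0,168],[-0.15,0,-0.7,0,0,0,168]]]'
python3 -m handwheel '[[[0.65,1,0,0,0,0,255],[0.65,1,0,0,0,0,255],[0.65,1,0,0,0,0,255]]]'
python3 - <<'E'
from h import *
c=cam("wrist");s=arm.get_state()
o=np.array([.52685,.01894]);th=.2554;R=np.array([[np.cos(th),-np.sin(th)],[np.sin(th),np.cos(th)]])
print(s["eef_pos"],(s["eef_pos"][:2]-o)@R*1e3)
c=cam("top");im=cams.grab_frame("top");
cv2.imwrite("pics/t1.png",cv2.resize(im[120:250,240:390],None,fx=4,fy=4,interpolation=2))
E
```

```text
t: 6.0
eef_pos: [0.5097, 0.0013, 0.0173]
ee_rot: [3.141, 0.006, 0.254]
force: [-11.0, -1.2, 8.8]
width: 0.0298
gripper_force: 5.4
t: 6.38
eef_pos: [0.5049, 0.0005, 0.0778]
ee_rot: [-3.141, -0.01, 0.257]
force: [0.2, 0.1, -0.6]
width: 0.0297
gripper_force: 0.0
t: 6.75
eef_pos: [0.5737, -0.0662, 0.0733]
ee_rot: [3.141, -0.002, 0.253]
force: [0.4, -0.2, -0.1]
width: 0.0053
gripper_force: 0.0
[ 0.57365104 -0.06620597  0.07329155] [ 23.77228901 -94.20749332]
```

View pics/t1.png

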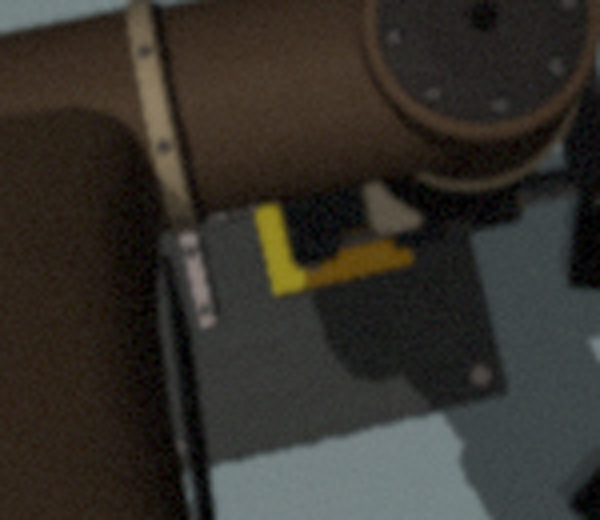

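```bash
python3 - <<'E'
from h import *
o=np.array([.52685,.01894]);th=.2554;R=np.array([[np.cos(th),-np.sin(th)],[np.sin(th),np.cos(th)]])
print((ray(cam("top"),np.array([[255,205],[275,295],[413,258]])/4+[240,120],.027)-o)@R*1e3)
E
python3 -m handwheel '[[[-0.08,0.3,0,0,0,0,255],[-0.08,0.3,0,0,0,0,255],[-0.08,0.3,0,0,0,0,255]]]'
python3 -m handwheel '[[[0,0,0.3,0,0,0,255],[0,0,0.3,0,0,0,255]]]'
```

```text
[[ 48.09353102  15.19829421]
 [-10.61260808  16.08070572]
 [ -8.13632255 -73.98940294]]
t: 7.18
eef_pos: [0.5714, -0.0892, 0.0739]
ee_rot: [-3.142, -0.001, 0.255]
force: [-1.1, -0.5, -0.3]
width: 0.0003
gripper_force: 0.0
t: 7.42
eef_pos: [0.5702, -0.0892, 0.0485]
ee_rot: [-3.141, 0.003, 0.256]
force: [-0.6, 0.4, 0.1]
width: 0.0003
gripper_force: 0.0
```

```bash

python3 -m handwheel '[[[0.02,0,0.2,0,0,0,255],[0.02,0,0.37,0,0,0,255],[0.02,0,0.37,0,0,0,255]]]'
python3 -m handwheel '[[[0,-0.1,0,0,0,0,255],[0,-0.2,0,0,0,0,255],[0,-0.3,0,0,0,0,255],[0,-0.4,0,0,0,0,255],[0,-0.5,0,0,0,0,255]]]'
python3 -m handwheel '[[[0,-0.05,0,0,0,0,255],[0,-0.1,0,0,0,0,255],[0,-0.1,0,0,0,0,255]]]'
python3 -c "
from h import *
s=arm.get_state();o=np.array([.52685,.01894]);th=.2554;R=np.array([[np.cos(th),-np.sin(th)],[np.sin(th),np.cos(th)]])
print(s['eef_pos'],(s['eef_pos'][:2]-o)@R*1e3)"
```

```text
t: 7.8
eef_pos: [0.5721, -0.0895, 0.0187]
ee_rot: [-3.141, 0.003, 0.255]
force: [-0.8, -0.2, -0.1]
width: 0.0004
gripper_force: 0.0
t: 8.43
eef_pos: [0.5632, -0.0503, 0.0205]
ee_rot: [3.141, -0.001, 0.256]
force: [1.0, -3.3, 1.1]
width: 0.0001
gripper_force: 1.5
t: 8.8
eef_pos: [0.5609, -0.0426, 0.0201]
ee_rot: [-3.141, -0.0, 0.255]
force: [-0.1, 0.0, 0.4]
width: 0.0007
gripper_force: 0.0
[ 0.56091019 -0.04262908  0.02009425] [ 17.40100691 -68.176634  ]
```

```bash

python3 -m handwheel '[[[0,-0.03,0.01,0,0,0,255],[0,-0.06,0.02,0,0,0,255],[0,-0.09,0.02,0,0,0,255],[0,-0.1,0.02,0,0,0,255]]]'
python3 -m handwheel '[[[0,-0.02,0,0,0,0,255],[0,-0.03,0,0,0,0,255]]]'
python3 -m handwheel '[[[0,-0.01,0,0,0,0,255],[0,-0.02,0,0,0,0,255]]]'
python3 -c "
from h import *
s=arm.get_state();o=np.array([.52685,.01894]);th=.2554;R=np.array([[np.cos(th),-np.sin(th)],[np.sin(th),np.cos(th)]])
print(s['eef_pos'],(s['eef_pos'][:2]-o)@R*1e3)"
```

```text
t: 9.3
eef_pos: [0.5589, -0.0351, 0.0185]
ee_rot: [-3.142, 0.0, 0.255]
force: [1.2, -2.9, 1.8]
width: 0.0003
gripper_force: 1.6
t: 9.55
eef_pos: [0.5583, -0.0328, 0.0185]
ee_rot: [-3.142, 0.0, 0.255]
force: [1.4, -2.7, 1.5]
width: 0.0005
gripper_force: 1.5
t: 9.8
eef_pos: [0.5579, -0.0313, 0.0185]
ee_rot: [-3.142, 0.0, 0.255]
force: [0.9, -3.0, 2.3]
width: 0.0006
gripper_force: 1.5
[ 0.55792717 -0.03132311  0.01850151] [ 17.37100569 -56.48379379]
```

```bash

python3 -m handwheel '[[[0,-0.02,0,0,0,0,255],[0,-0.03,0,0,0,0,255]]]'
python3 -m handwheel '[[[0,-0.02,0,0,0,0,255],[0,-0.02,0,0,0,0,255]]]'
python3 -m handwheel '[[[0,-0.015,0,0,0,0,255],[0,-0.015,0,0,0,0,255]]]'
```

```text
t: 10.05
eef_pos: [0.5573, -0.0289, 0.0185]
ee_rot: [-3.142, 0.0, 0.255]
force: [0.3, -3.0, 0.2]
width: 0.0004
gripper_force: 1.4
t: 10.3
eef_pos: [0.5569, -0.0273, 0.0185]
ee_rot: [-3.141, 0.0, 0.255]
force: [0.2, -1.7, 1.1]
width: 0.0004
gripper_force: 0.6
t: 10.55
eef_pos: [0.5566, -0.0262, 0.0185]
ee_rot: [-3.141, 0.0, 0.255]
force: [0.1, -0.7, 0.2]
width: 0.0005
gripper_force: 0.7
```

```bash

python3 -m handwheel '[[[0,-0.02,0,0,0,0,255],[0,-0.03,0,0,0,0,255]]]'
python3 -m handwheel '[[[0,-0.02,0,0,0,0,255],[0,-0.02,0,0,0,0,255]]]'
python3 -m handwheel '[[[0,-0.02,0,0,0,0,255],[0,-0.02,0,0,0,0,255]]]'
```

```text
t: 10.8
eef_pos: [0.556, -0.024, 0.0185]
ee_rot: [3.142, 0.0, 0.255]
force: [1.0, -2.0, 0.5]
width: 0.0001
gripper_force: 1.2
t: 11.05
eef_pos: [0.5559, -0.0235, 0.0186]
ee_rot: [3.14, 0.0, 0.255]
force: [3.7, -10.9, -2.5]
width: 0.0006
gripper_force: 5.4
t: 11.3
eef_pos: [0.5558, -0.0233, 0.0188]
ee_rot: [3.139, 0.001, 0.256]
force: [5.0, -18.8, -1.1]
width: 0.0004
gripper_force: 10.1
```

Firm contact with the end stop. I'll back off and move around for a settling push towards the fence.

```bash

python3 -m handwheel '[[[0,0.2,0,0,0,0,255],[0,0.2,-0.75,0,0,0,255],[0,0.2,-0.75,0,0,0,255]]]'
python3 -m handwheel '[[[-0.84,-0.86,0,0,0,0,168],[-0.84,-0.86,0,0,0,0,168],[-0.84,-0.86,0,0,0,0,168]]]'
python3 -m handwheel '[[[0,0,0.35,0,0,0,168],[0,0,0.75,0,0,0,168],[0,0,0.75,0,0,0,168]]]'
python3 - <<'E'
from h import *
s=arm.get_state()
o=np.array([.52685,.01894]);th=.2554;R=np.array([[np.cos(th),-np.sin(th)],[np.sin(th),np.cos(th)]])
print(s["eef_pos"],(s["eef_pos"][:2]-o)@R*1e3)
im=cams.grab_frame("wrist");cv2.imwrite("pics/w2.png",im)
E
```

```text
t: 11.68
eef_pos: [0.5625, -0.0359, 0.0826]
ee_rot: [3.141, -0.008, 0.256]
force: [0.3, 0.1, 0.6]
width: 0.0003
gripper_force: 0.0
t: 12.05
eef_pos: [0.475, 0.014, 0.0785]
ee_rot: [-3.141, 0.0, 0.257]
force: [-0.0, 0.7, -0.3]
width: 0.0252
gripper_force: 0.0
t: 12.42
eef_pos: [0.477, 0.013, 0.0171]
ee_rot: [3.141, 0.002, 0.255]
force: [0.2, -0.0, 0.2]
width: 0.03
gripper_force: 0.0
[0.47696662 0.01298556 0.01709252] [-49.76956461   6.84087101]
```

View pics/w2.png

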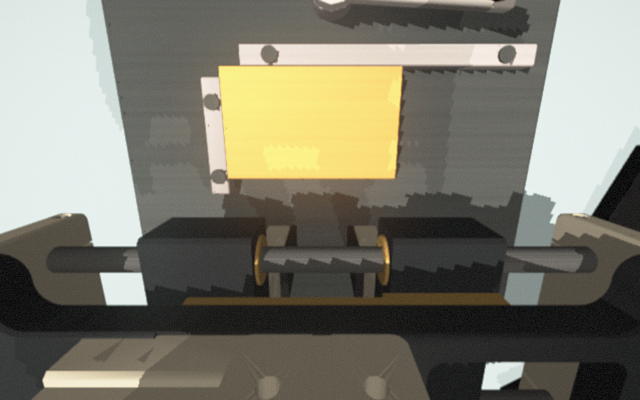

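The blank (219,66)–(403,178) sits against the fence (lower edge at row 66) and the end stop (face at about column 222). I'll give it a settling push in +x.

```bash

python3 -m handwheel '[[[0.1,0,-0.02,0,0,0,168],[0.2,0,-0.02,0,0,0,168],[0.28,0,-0.02,0,0,0,168],[0.33,0,-0.02,0,0,0,168]]]'
python3 -m handwheel '[[[0.02,0,0,0,0,0,168],[0.04,0,0,0,0,0,168],[0.04,0,0,0,0,0,168]]]'
python3 -m handwheel '[[[0.02,0,0,0,0,0,168],[0.02,0,0,0,0,0,168]]]'
```

```text
t: 12.98
eef_pos: [0.5031, 0.02, 0.0203]
ee_rot: [-3.142, -0.0, 0.255]
force: [-0.2, 0.5, 0.7]
width: 0.0302
gripper_force: 0.0
t: 13.35
eef_pos: [0.5047, 0.0203, 0.0199]
ee_rot: [3.142, 0.002, 0.255]
force: [-3.5, -0.0, 1.6]
width: 0.0298
gripper_force: 1.4
t: 13.6
eef_pos: [0.5048, 0.0203, 0.0197]
ee_rot: [3.141, 0.004, 0.255]
force: [-7.1, -1.2, 5.3]
width: 0.0299
gripper_force: 3.6
```

Home and flush. I'll back off, rise, turn the tool 0.75 rad and go above the peg with the fingers straddling it.

```bash

python3 -m handwheel '[[[-0.15,0,0,0,0,0,160],[-0.15,0,-1,0,0,0,160],[-0.15,0,-1,0,0,0,160]]]'
python3 -m handwheel '[[[0,0,0,0,0,-1,160],[0,0,0,0,0,-1,160],[0,0,0,0,0,-1,160]]]'
python3 -m handwheel '[[[0,0,0,0,0,-0.5,160],[0,0,0,0,0,-0.5,160]]]'
python3 -m handwheel '[[[0.15,0.8,0,0,0,0,160],[0.15,0.8,0,0,0,0,160]]]'
python3 -m handwheel '[[[0.15,0.8,0,0,0,0,160],[0.15,0.8,0,0,0,0,160],[0.15,0.8,0,0,0,0,160]]]'
python3 - <<'E'
from h import *
s=arm.get_state()
o=np.array([.52685,.01894]);th=.2554;R=np.array([[np.cos(th),-np.sin(th)],[np.sin(th),np.cos(th)]])
print(s["eef_pos"],s["q"],(s["eef_pos"][:2]-o)@R*1e3,s["width"])
im=cams.grab_frame("wrist");cv2.imwrite("pics/w3.png",im)
E
```

```text
t: 13.98
eef_pos: [0.4974, 0.0187, 0.1036]
ee_rot: [-3.141, -0.006, 0.256]
force: [0.8, 0.7, -0.7]
width: 0.0328
gripper_force: 0.0
t: 14.35
eef_pos: [0.4956, 0.0182, 0.1005]
ee_rot: [3.141, -0.002, 0.76]
force: [0.1, 0.8, -0.4]
width: 0.0328
gripper_force: 0.0
t: 14.6
eef_pos: [0.4956, 0.0182, 0.1004]
ee_rot: [3.141, -0.001, 1.009]
force: [-0.8, 0.2, 0.8]
width: 0.033
gripper_force: 0.0
t: 14.85
eef_pos: [0.5591, -0.0068, 0.1]
ee_rot: [3.14, -0.001, 1.004]
force: [-0.1, -0.2, -1.2]
width: 0.0328
gripper_force: 0.0
t: 15.22
eef_pos: [0.6158, -0.0304, 0.0996]
ee_rot: [-3.141, 0.0, 1.004]
force: [-0.9, 0.3, -0.6]
width: 0.0329
gripper_force: 0.0
[ 0.61579927 -0.03040535  0.09963606] [ 2.66831382e-01  3.70983541e-01 -2.82223879e-01 -3.29566060e-04
 -9.18207709e-01  2.30851994e+00] [ 73.59772654 -70.21617188] 0.032888578506160296
```

View pics/w3.png

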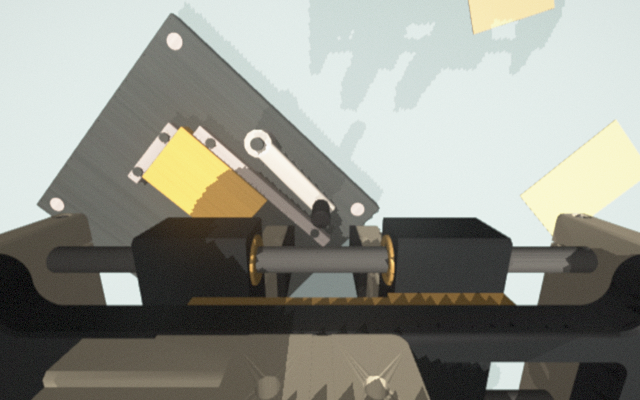

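The peg top shows at about (320,207), centred between the fingers. I'll check its position by casting a ray.

```bash
python3 - <<'E'
from h import *
o=np.array([.52685,.01894]);th=.2554;R=np.array([[np.cos(th),-np.sin(th)],[np.sin(th),np.cos(th)]])
print((ray(cam("wrist"),[[320,207],[258,143]],.071)-o)@R*1e3,(ray(cam("wrist"),[[258,143]],.037)-o)@R*1e3)
E
```

```text
[[ 81.27412658 -60.86598231]
 [ 85.62889076  -1.47151248]] [[78.8434346  2.5907164]]
```

The dark peg leans down the image, so its top centre is nearer row 216. The offset across the fingers is only about 1.6 mm, so I'll lower slowly while watching the force, then narrow the fingers around the peg.

```bash

python3 -m handwheel '[[[0.02,-0.02,0.25,0,0,0,160],[0.02,-0.02,0.4,0,0,0,160],[0.02,-0.02,0.5,0,0,0,160]]]'
python3 -m handwheel '[[[0,0,0.1,0,0,0,160],[0,0,0.2,0,0,0,160],[0,0,0.21,0,0,0,160]]]'
python3 -m handwheel '[[[0,0,0,0,0,0,205],[0,0,0,0,0,0,205],[0,0,0,0,0,0,205]]]' 5
python3 - <<'E'
from h import *
im=cams.grab_frame("wrist");cv2.imwrite("pics/w4.png",im[130:330,180:460])
im=cams.grab_frame("side");cv2.imwrite("pics/s4.png",cv2.resize(im[150:270,220:380],None,fx=4,fy=4))
E
```

```text
t: 15.65
eef_pos: [0.6153, -0.0278, 0.0599]
ee_rot: [-3.141, 0.0, 1.006]
force: [-0.2, 0.2, 0.3]
width: 0.0327
gripper_force: 0.0
t: 16.02
eef_pos: [0.6156, -0.0282, 0.0427]
ee_rot: [-3.141, 0.001, 1.005]
force: [-0.5, 1.2, 0.2]
width: 0.0328
gripper_force: 0.0
t: 16.4
eef_pos: [0.6161, -0.0281, 0.0436]
ee_rot: [3.141, -0.0, 1.005]
force: [0.4, 0.2, 0.4]
width: 0.0174
gripper_force: 0.0
```

View pics/s4.png

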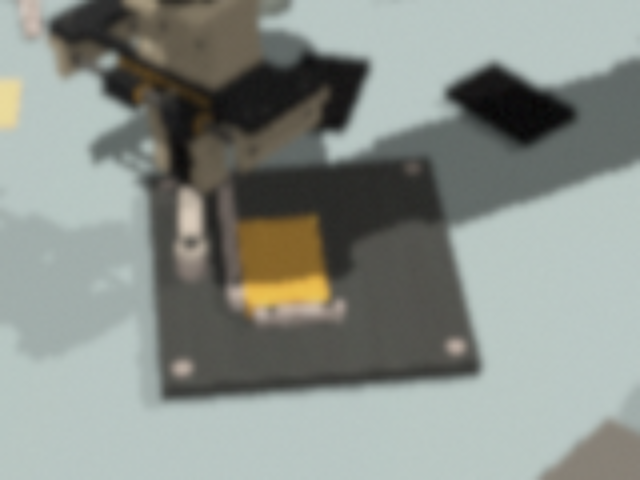

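The fingers appear to straddle the peg (opening 17 mm, no contact force), and the blank is still home. I'll compute the arc offsets next.

```bash
python3 - <<'E'
import numpy as np
P=lambda a:np.array([78-70*np.cos(a),-70*np.sin(a)])
T=np.array([[.732,.682],[.682,-.732]])
p0=np.array([74.4,-68.0])
for a in (1.4,1.2,1.0,.8,.6,.4,.2,0,-.05,-.1): print(a,(T@(P(a)-p0)/80).round(3))
E
```

```text
1.4 [-0.084 -0.062]
1.2 [-0.176 -0.211]
1.0 [-0.236 -0.375]
0.8 [-0.262 -0.548]
0.6 [-0.253 -0.722]
0.4 [-0.21  -0.892]
0.2 [-0.134 -1.049]
0 [-0.028 -1.188]
-0.05 [ 0.003 -1.22 ]
-0.1 [ 0.035 -1.249]
```

```bash

python3 -m handwheel '[[[-0.08,-0.06,0,0,0,0,205],[-0.13,-0.14,0,0,0,0,205],[-0.18,-0.21,0,0,0,0,205],[-0.21,-0.29,0,0,0,0,205],[-0.24,-0.375,0,0,0,0,205]]]'
python3 - <<'E'
from h import *
im=cams.grab_frame("wrist");cv2.imwrite("pics/w5.png",im[0:330,120:520])
E
```

```text
t: 17.12
eef_pos: [0.5798, -0.0281, 0.0434]
ee_rot: [3.142, -0.0, 1.005]
force: [0.6, -1.6, -0.3]
width: 0.0173
gripper_force: 0.6
```

View pics/w5.png

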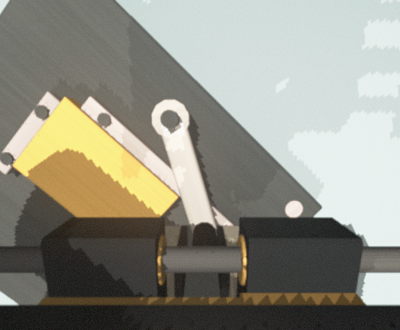

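The keeper is following: the arm runs from the pin at (170,117) to the peg between the pads at (203,240). I'll carry on closing; no pictures remain to view, so I'll check by numbers.

```bash

python3 -m handwheel '[[[-0.01,-0.085,0,0,0,0,205],[-0.02,-0.17,0,0,0,0,205],[-0.02,-0.26,0,0,0,0,205],[-0.01,-0.35,0,0,0,0,205],[0.005,-0.43,0,0,0,0,205]]]'
python3 -m handwheel '[[[0.025,-0.085,0,0,0,0,205],[0.06,-0.165,0,0,0,0,205],[0.1,-0.245,0,0,0,0,205],[0.14,-0.3,0,0,0,0,205],[0.17,-0.34,0,0,0,0,205]]]'
python3 -m handwheel '[[[0.02,-0.02,0,0,0,0,205],[0.03,-0.03,0,0,0,0,205],[0.03,-0.03,0,0,0,0,205]]]'
python3 -c "
from h import *
s=arm.get_state();o=np.array([.52685,.01894]);th=.2554;R=np.array([[np.cos(th),-np.sin(th)],[np.sin(th),np.cos(th)]])
print(s['eef_pos'],(s['eef_pos'][:2]-o)@R*1e3)"
```

```text
t: 17.8
eef_pos: [0.5511, -0.0091, 0.0434]
ee_rot: [-3.142, -0.0, 1.005]
force: [0.2, -1.9, -0.4]
width: 0.0172
gripper_force: 0.4
t: 18.42
eef_pos: [0.5358, 0.017, 0.0434]
ee_rot: [3.142, 0.0, 1.005]
force: [0.3, -0.5, -0.1]
width: 0.0173
gripper_force: 0.3
t: 18.8
eef_pos: [0.5351, 0.02, 0.0433]
ee_rot: [-3.142, -0.0, 1.005]
force: [1.0, 0.1, -0.0]
width: 0.0171
gripper_force: 0.0
[0.53509048 0.01999073 0.04332761] [ 8.23862728 -1.06516578]
```

```bash

python3 -m handwheel '[[[0.01,-0.01,0,0,0,0,205],[0.02,-0.02,0,0,0,0,205],[0.02,-0.02,0,0,0,0,205]]]'
python3 -m handwheel '[[[0.01,-0.01,0,0,0,0,205],[0.01,-0.01,0,0,0,0,205]]]'
python3 -m handwheel '[[[0.01,-0.01,0,0,0,0,205],[0.01,-0.01,0,0,0,0,205]]]'
```

```text
t: 19.18
eef_pos: [0.5346, 0.0222, 0.0434]
ee_rot: [3.142, -0.0, 1.005]
force: [-0.3, -0.1, -0.6]
width: 0.0172
gripper_force: 0.1
t: 19.42
eef_pos: [0.5343, 0.0233, 0.0433]
ee_rot: [-3.142, 0.0, 1.005]
force: [0.1, 0.3, 0.5]
width: 0.0171
gripper_force: 0.1
t: 19.68
eef_pos: [0.5341, 0.0244, 0.0434]
ee_rot: [3.142, -0.0, 1.005]
force: [0.2, -0.3, 0.3]
width: 0.0172
gripper_force: 0.0
```

```bash

python3 -m handwheel '[[[0.01,-0.01,0,0,0,0,205],[0.01,-0.01,0,0,0,0,205]]]'
python3 -m handwheel '[[[0.01,-0.01,0,0,0,0,205],[0.01,-0.01,0,0,0,0,205]]]'
python3 -m handwheel '[[[0.01,-0.01,0,0,0,0,205],[0.01,-0.01,0,0,0,0,205]]]'
python3 -c "
from h import *
s=arm.get_state();o=np.array([.52685,.01894]);th=.2554;R=np.array([[np.cos(th),-np.sin(th)],[np.sin(th),np.cos(th)]])
print(s['eef_pos'],(s['eef_pos'][:2]-o)@R*1e3)"
```

```text
t: 19.92
eef_pos: [0.5339, 0.0251, 0.0434]
ee_rot: [3.141, 0.0, 1.005]
force: [0.6, -4.2, -0.3]
width: 0.0174
gripper_force: 1.7
t: 20.18
eef_pos: [0.5338, 0.0254, 0.0434]
ee_rot: [3.141, 0.001, 1.005]
force: [4.3, -10.0, -1.8]
width: 0.0177
gripper_force: 4.4
t: 20.42
eef_pos: [0.5336, 0.0263, 0.0434]
ee_rot: [3.141, 0.001, 1.005]
force: [4.3, -12.7, -1.4]
width: 0.0191
gripper_force: 5.0
[0.53358676 0.02629807 0.04344586] [8.37712539 5.41747083]
```

The keeper is on its stop at over 10 N. I'll open, lift straight up, and retreat for a check.

```bash

python3 -m handwheel '[[[0,0,0,0,0,0,140],[0,0,0,0,0,0,140],[0,0,0,0,0,0,140]]]'
python3 -m handwheel '[[[0,0,-0.4,0,0,0,140],[0,0,-1,0,0,0,140],[0,0,-1,0,0,0,140]]]'
python3 -m handwheel '[[[-1,0,-1,0,0,0,140],[-1,0,-1,0,0,0,140],[-1,0,-1,0,0,0,140]]]'
python3 - <<'E'
from h import *
s=arm.get_state();c=cam("wrist");im=cams.grab_frame("wrist");cv2.imwrite("pics/w6.png",im)
o=np.array([.52685,.01894]);th=.2554;R=np.array([[np.cos(th),-np.sin(th)],[np.sin(th),np.cos(th)]])
F=lambda p:((p-o)@R*1e3).round(1)
print(F(s["eef_pos"][:2]))
W=lambda f,z:np.r_[o+R@(np.array(f)/1000),z]
def px(p):
    K,Rc,t=c;q=K@(Rc@p+t);return (q[:2]/q[2]).round()
for n,f,z in (("pin",(78,0),.037),("pegtop",(8,0),.071),("tip",(-2,0),.037),("nest",(17,10),.027)): print(n,px(W(f,z)))
h=cv2.cvtColor(im,cv2.COLOR_BGR2HSV);m=((h[...,0]>15)&(h[...,0]<32)&(h[...,1]>130)).astype(np.uint8);m[250:]=0
n,l,st,ce=cv2.connectedComponentsWithStats(m)
for i in np.argsort(-st[1:,4])[:4]+1: print("brass",st[i],F(ray(c,[ce[i]],.027)))
hull=cv2.convexHull(np.argwhere(np.isin(l,[i for i in range(1,n) if st[i,4]>150]))[:,::-1].astype(np.int32))
q=cv2.approxPolyDP(hull,6,True).reshape(-1,2);print(F(ray(c,q,.027)))
x,y=px(W((8,0),.071)).astype(int)
d=(im.max(2)<45).astype(np.uint8);n,l,st,ce=cv2.connectedComponentsWithStats(d)
for i in range(1,n):
    if 30<st[i,4]<1500 and abs(ce[i]-[x,y]).max()<60: print("dark",st[i],ce[i])
b=(im.min(2)>150)&(h[...,1]<60)   # aluminium bar between pin and peg at 37 mm
for t in (15,25,35,45):
    row=[k for k in np.arange(-25,25.1,1) if (lambda p:0<=p[1]<400 and b[int(p[1]),int(p[0])])(px(W((78-t,k),.037)))]
    print(t,row and (row[0],row[-1],np.mean(row).round(1),len(row)))
E
```

```text
t: 20.8
eef_pos: [0.5333, 0.028, 0.0434]
ee_rot: [-3.141, -0.0, 1.005]
force: [0.5, -0.8, 0.4]
width: 0.0383
gripper_force: 0.0
t: 21.18
eef_pos: [0.5358, 0.0287, 0.1272]
ee_rot: [3.137, -0.006, 1.006]
force: [0.3, -0.1, -1.1]
width: 0.0397
gripper_force: 0.0
t: 21.55
eef_pos: [0.4907, -0.0408, 0.2059]
ee_rot: [3.138, -0.004, 1.004]
force: [0.4, -0.6, 0.1]
width: 0.04
gripper_force: 0.0
[-50.1 -48.7]
pin [369.  67.]
pegtop [325. 116.]
tip [319. 124.]
nest [324. 105.]
brass [322  98  31  39 220] [[ 10.5 -12.1]]
brass [399 238   6  12  43] [[ -39.6 -180.6]]
brass [329 144   6   4   6] [[ -9.9 -27.8]]
brass [340 140   2   3   4] [[  1.1 -32. ]]
[[ 43.8  -7.5]
 [ -3.9 -18.1]
 [ -2.   -5.2]]
15 (np.float64(-4.0), np.float64(10.0), np.float64(3.0), 15)
25 (np.float64(-25.0), np.float64(25.0), np.float64(0.9), 47)
35 (np.float64(-4.0), np.float64(10.0), np.float64(3.0), 15)
45 (np.float64(-5.0), np.float64(10.0), np.float64(2.5), 16)
```

The keeper bar is parallel to the fixture's x axis, so it is closed. The blank mask was too strict, so I'll re-measure from the same picture.

```bash
python3 - <<'E'
from h import *
c=cam("wrist");im=cv2.imread("pics/w6.png")
o=np.array([.52685,.01894]);th=.2554;R=np.array([[np.cos(th),-np.sin(th)],[np.sin(th),np.cos(th)]])
F=lambda p:((p-o)@R*1e3).round(1)
i16=im.astype(int);m=((i16[...,2]-i16[...,0])>60);print(im[95,305],im[140,335])
m[200:]=0;m[:40]=0;m[:,:220]=0;m[:,430:]=0
hull=cv2.convexHull(np.argwhere(m)[:,::-1].astype(np.int32));print(m.sum(),F(ray(c,cv2.approxPolyDP(hull,4,True).reshape(-1,2),.027)))
(x,y),wh,a=cv2.minAreaRect((F(ray(c,hull.reshape(-1,2),.027))).astype(np.float32));print(x,y,wh,a)
E
```

```text
[137 241 247] [129 233 247]
3542 [[ 43.9 -31.5]
 [-11.2 -30.2]
 [ -9.7  57.9]
 [ 44.4  57. ]]
16.899995803833008 12.999992370605469 (56.39999008178711, 89.99998474121094) 0.0
```

The blank measures (17, 13) mm at zero angle. The pin shows the same +3 mm y bias in this view, so the blank is home.

```bash
python3 -c "
from station import arm
print(arm.job_done())"
```

```text
the job is handed in; nothing more can be done
None
```

The blank is home against the long fence and the end stop, the keeper arm is swung closed to its stop, and the gripper has let go and is clear; the job was handed in at about 22 s.

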